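# Tip used stirring rods through the slot of the discard box

## Robot

A 6-joint arm with a two-finger parallel gripper is mounted at the origin on the work surface. World frame = base frame: x ahead of the robot, y to its left, z up, the work surface at z = 0. Lengths are in m, angles in rad, forces in N, time in s.
With the tool pointing down it reaches from about 0.275 to 0.85 m from the base axis. Payload 5.2 kg.
Tool frame: the origin (TCP) lies between the finger pads, 19 mm behind the fingertips; this is the grasp point; z points along the fingers, y is the line along which they close (so a half turn about z gives the same grasp; the last joint's range is limited). The gripper opens to 85 mm and grips with 20 to 120 N. Pads are 22 mm wide; open, the fingers measure 114 mm over their backs; the gripper's body (76 mm by 85 mm) begins 54 mm behind the grasp point. The pads swing forward as they close: fully open they stand 13 mm farther back than shut.
Start: joints at [-1.483, 0.259, 1.535, -0, 1.348, -0.203], TCP at [0.158, -0.527, 0.25] pointing down, gripper open.
Joint ranges: [-3.14, 3.14], [-0.91, 2.08], [0.19, 2.58], [-1.22, 4.36], [0.22, 2.71], [-3.12, 3.12]. Speed limits (rad/s): [2.57, 2.57, 3.14, 3.14, 3.14, 3.14].

## Interface

Orientations are given as a unit quaternion [x, y, z, w].
In Python, from station import status, cams, job gives the robot as it stands. The module is installed in compiled form; this text tells all that it offers.
- The arm moves only by the tool play_rows, never from a script. Its argument "deltas" is a list of rows, each a list of 7 numbers: the shift along the tool's x, y, z in units of 30 mm (1.0 is 30 mm), then the turn, a rotation vector about the tool's x, y, z in units of 6 degrees (1.0 is 6 degrees), then the gripper's target within -1 to 1 (shut at 1, half-way at 0, fully open at -1). A call has 1 to 12 rows; each row is the pose to reach, as a shift and turn from the pose commanded when the call began, along the tool's axes at that moment; what a row does not reach only later rows make up. A row lasts 1/8 s, in which the tool goes at most 62.5 mm and 10.7 degrees, less where a joint would pass 70% of its speed; a pose out of reach is approached as far as the arm can. A call with a gripper value outside its range is refused whole. The fingers move at their own pace and stop on an object; "squeeze" is the grip in N (left out, the last holds). Time passes only in rows, so rows that repeat a pose let the fingers close. It gives the time, the measured TCP pose, the force, the opening and the grip force at its end, in the units of the state.
- status.state(): the state, without advancing time (a new reading comes with each control period).
- cams.get_image(name): name is "side" or "top"; returns the picture (384x512x3 uint8, red, green, blue); there is no depth.
- cams.camera_model(name): a dict with "fx", "fy", "cx", "cy" (pixels), "dist_coeffs" ([k1, k2, p1, p2, k3] as OpenCV has them; the pictures are not rectified), "R" (3x3) and "t" (3): a world point X has camera coordinates R X + t. Camera axes: x right, y down, z forward; pixel columns grow to the right and rows downward; lengths in m; the calibration is good to about 2 mm. A picture is of the moment at which its call begins. camera_model takes no time and is no camera call.
- job.close_job(): hands the job in; it is judged then, once.
The state is a dict: "time": time; "q": joint angles; "qd": joint speeds; "effort": joint torques, N m; "position": TCP position; "tcp_rot": TCP orientation; "wrist_force": force on the tool from outside, world axes, zero at the start; "moment": the same for the moment, N m; "opening": opening from 0.0 (shut) to 1.0 (fully open); "grasp_force": force on a finger pad.
Only numpy, scipy, OpenCV 4.12 (cv2) and the standard library are available. Lean on these libraries where they do the work, as an engineer would, in place of code of your own. Each camera call takes 0.05 s, during which the arm holds its last target. There are 200 camera calls.

## Task

Two used white stirring rods lie in the long steel tray. Pick the tray up by its upright grip block, carry it level to the steel box with the long slot, turn it so that the rods line up with the slot, and tip both rods through the slot into the box without touching the rods with the robot. Then stand the emptied tray upright on the bench and let go of it.

Things in the scene. Friction and masses are not known exactly. Their poses are not given: they have to be found in the camera images.
- rod_tray: loose 250 g steel trough, 158 mm long (x), the longer of two; origin under its middle, z up. Floor 4 mm thick, y -30 to 0; then a 20 degree ramp up to the lip: y 40, height 18.6. End and back walls 34 high; back outer face y -36. Grip block at x 0, y -36: 50 (x) x 12 (y) x 85 mm high; pinch across y, TCP 62 mm up. Rods roll out when the lip (+y) dips over 20 degrees; 36 empties it.
- rod_a: straight round stirring rod of hard white plastic, 140 mm long, 12 mm in diameter, about 30 g; origin at its middle on its axis, x along the rod. It starts lying lengthwise on the flat floor of the rod tray, nearer the back wall (about y = -21 mm), and rolls easily.
- rod_b: straight round stirring rod of hard white plastic, 140 mm long, 12 mm in diameter, about 30 g; origin at its middle on its axis, x along the rod. It starts lying lengthwise on the flat floor of the rod tray, nearer the ramp (about y = -7 mm), and rolls easily.
- slot_box: fixed steel box, 210 mm long (x), 110 wide (y), 100 high; origin under its middle at bench level. One long slot in its top, centred, along x: the mouth, 170 x 70 mm, has long sides sloping inwards to a slot 170 x 32 mm, 24 mm below the top. It can be filled from either long side. (The shorter steel box with a round hole is not for rods.)
There are look-alikes about, which are no part of the job. What is shaped like the rod_tray but orange is not meant.

How it is judged:
On the way, in this order (a step that is already met when the one before it is completed fails the run):
1. the tray, with both rods in it, is lifted over the slotted box and turned in line with its slot (within 20 degrees) (height (world z) of rod_tray above 0.08 m and horizontal distance between rod_tray and slot_box below 0.17 m and angle between the x axis of rod_tray and the x axis of slot_box, either way round below 0.35 rad and distance between each of rod_a, rod_b and rod_tray below 0.065 m), for 0.1 s.
2. both rods are inside the slotted box (x of rod_a in the frame of slot_box between -0.1 and 0.1 m and y of rod_a in the frame of slot_box between -0.055 and 0.055 m and z of each of rod_a, rod_b in the frame of slot_box below 0.06 m and x of rod_b in the frame of slot_box between -0.1 and 0.1 m and y of rod_b in the frame of slot_box between -0.055 and 0.055 m), for 0.2 s.
At the end, for the whole second after the job is handed in: Both rods lie at rest inside the slotted box, wholly below its slot (their middles less than 60 mm above the bench); the tray stands upright (within 6 degrees) and still on the bench, its underside within 10 mm of it (all of step 2 and angle between rod_tray's own z axis and vertical below 0.1 rad and height (world z) of rod_tray between -0.01 and 0.01 m and linear speed of rod_tray below 0.02 m/s and linear speed of each of rod_a, rod_b below 0.05 m/s); the robot touches nothing.
It fails at once if the robot touches a rod (more than 0.5 N) (contact force between any of the fingers, the arm and rod_a above 0.5 N or contact force between any of the fingers, the arm and rod_b above 0.5 N).
It also fails if it takes over 58 s, if anything falls off the work surface, if the arm or the gripper's body presses on something with over 40 N, if the wrist force passes 120 N, or if a joint passes its speed limit or range.

## Working session

There is one attempt and no reset: what is moved stays moved. The work goes in short steps, Python scripts to look and compute and a tool call to move; the robot and the scene stay as the last step left them, time stands still between calls to the robot, and variables do not carry over. Pictures are saved under pics/ and viewed, at most 10 in all, crops included, and the job is handed in when it is done.

Besides the shell and the picture viewer there is one more tool, called after "Call:" by a JSON object that holds its "method" and its "body", one argument or row to a line. play_rows: Moves the arm, as the interface text tells. Its arguments: {"type":"object","properties":{"deltas":{"type":"array","items":{"type":"array","items":{"type":"number"}}},"squeeze":{"type":"number"}},"required":["deltas"]}

```bash
mkdir -p pics
python3 - <<'E'
from station import status,cams
import cv2,numpy as np
for n in("top","side"):
    im=cams.get_image(n);cv2.imwrite(f"pics/{n}0.png",cv2.resize(im[:,:,::-1],None,fx=1.5,fy=1.5,interpolation=cv2.INTER_CUBIC))
    cv2.imwrite(f"pics/raw_{n}0.png",im[:,:,::-1])
    m=cams.camera_model(n);print(n,{k:np.round(v,4).tolist() for k,v in m.items() if not isinstance(v,str)})
s=status.state();print(s)
E
```

```text
top {'fx': 404.7194, 'fy': 404.7194, 'cx': 249.8069, 'cy': 194.0522, 'dist_coeffs': [-0.1379, 0.0, 0.0, 0.0, 0.0], 'R': [[0.0207, -0.9997, 0.0155], [-0.9981, -0.0216, -0.0574], [0.0578, -0.0143, -0.9982]], 't': [-0.0916, 0.4033, 0.9535]}
side {'fx': 409.7682, 'fy': 409.7682, 'cx': 256.3465, 'cy': 192.0944, 'dist_coeffs': [-0.0515, 0.0, 0.0, 0.0, 0.0], 'R': [[0.9896, -0.1418, -0.0219], [-0.1072, -0.629, -0.77], [0.0954, 0.7644, -0.6376]], 't': [-0.4314, 0.0333, 0.9971]}
{'time': 0.1, 'q': array([-1.48277452e+00,  2.59300959e-01,  1.53596233e+00,  5.67889283e-06,
        1.34797709e+00, -2.02812657e-01]), 'qd': array([ 0.00038514, -0.00062053, -0.00294532,  0.00097705, -0.00015032,
       -0.00038692]), 'effort': array([ 2.25293421e-03, -4.46968281e+01, -2.91247487e+01, -2.35383814e-04,
        6.38951169e-03,  5.18963752e-07]), 'position': array([ 0.15769262, -0.52646135,  0.24924573]), 'tcp_rot': array([ 9.89445288e-01,  1.44904599e-01,  5.00242259e-05, -8.22348305e-04]), 'wrist_force': array([0.24180089, 0.29117763, 0.11488955]), 'moment': array([ 0.0221868 , -0.00457067,  0.02161393]), 'grasp_force': 0.0, 'opening': 0.9972933748820838}
```

View pics/top0.png

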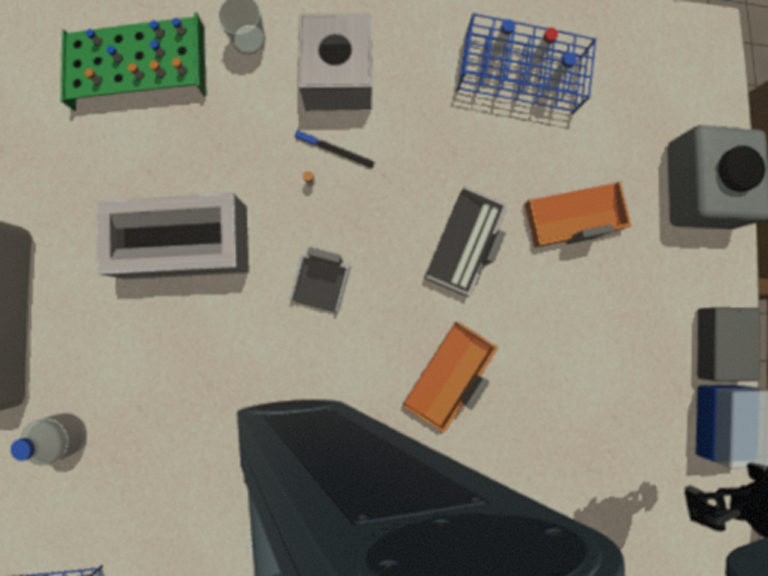

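View pics/side0.png

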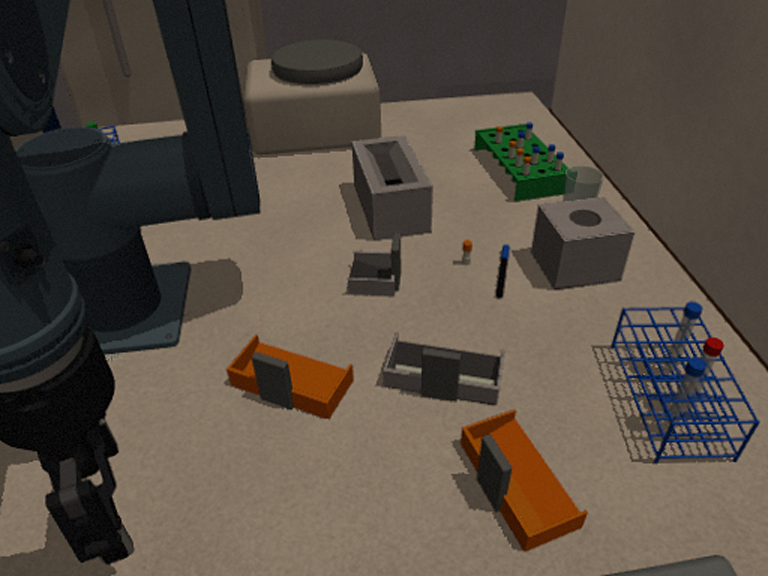

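Run:
```python
import cv2,numpy as np
t=cv2.imread("pics/raw_top0.png");s=cv2.imread("pics/raw_side0.png")
def c(im,x,y,w,h,f): return cv2.resize(im[y:y+h,x:x+w],None,fx=f,fy=f,interpolation=cv2.INTER_CUBIC)
a=c(t,275,115,65,90,6); b=c(s,245,210,100,70,4); d=c(t,55,120,120,70,3.3)
o=np.zeros((600,800,3),np.uint8)
o[:540,:390]=a; o[:280,400:800]=b; o[300:300+d.shape[0],400:400+d.shape[1]]=d
cv2.imwrite("pics/crop.png",o)
```

```text
(no output)
```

View pics/crop.png

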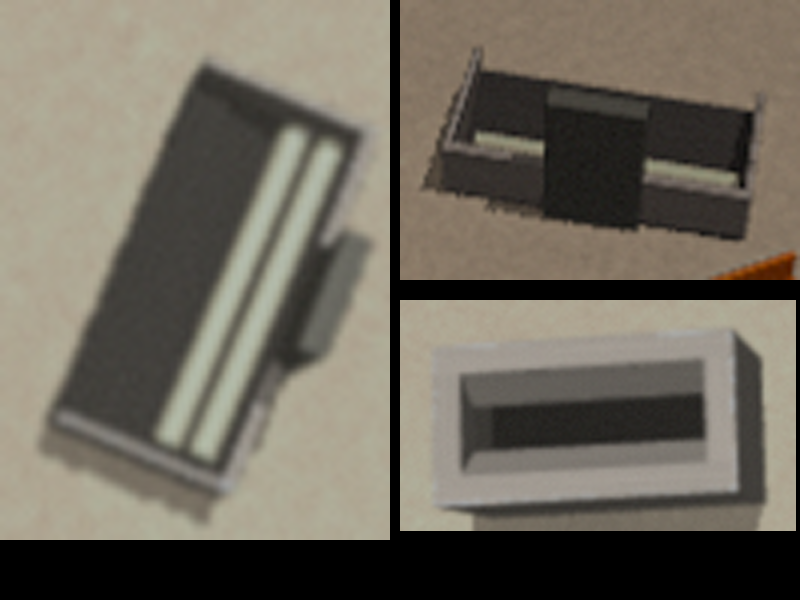

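```bash
cat > h.py <<'E'
import numpy as np,cv2
from scipy.optimize import least_squares
from scipy.spatial.transform import Rotation as R
from station import status,cams
def proj(n,X):
    m=cams.camera_model(n);K=np.array([[m['fx'],0,m['cx']],[0,m['fy'],m['cy']],[0,0,1.]])
    return cv2.projectPoints(np.asarray(X,float),cv2.Rodrigues(np.array(m['R']))[0],np.array(m['t'],float),K,np.array(m['dist_coeffs']))[0][:,0]
def place(p,X):
    c,s=np.cos(p[2]),np.sin(p[2]);X=np.asarray(X,float)
    return np.c_[c*X[:,0]-s*X[:,1]+p[0],s*X[:,0]+c*X[:,1]+p[1],X[:,2]]
E
python3 - <<'E'
from h import *
A=np.array([(206,58),(55,412),(370,128),(225,490),(296,127),(168,447),(330,140),(203,455)])/6+[275,115]
# +x tray is toward up in top image (world x+)
TA=lambda yl:np.array([(79,yl,34),(-79,yl,34),(79,-36,34),(-79,-36,34),(70,-7,10),(-70,-7,10),(70,-21,10),(-70,-21,10)])/1e3
G=np.array([(345,232),(372,240),(325,360),(297,352)])/6+[275,115]
TG=lambda b:np.array([(25,b+6,85),(25,b-6,85),(-25,b-6,85),(-25,b+6,85)])/1e3
S=(np.array([(445,148),(477,50),(760,97),(548,105),(645,120),(552,90),(650,103),(545,215),(645,230)])-[400,0])/4+[245,210]
TS=lambda b:np.array([(-79,-36,34),(-79,40,34),(79,40,34),(-25,b-6,85),(25,b-6,85),(-25,b+6,85),(25,b+6,85),(-25,b-6,0),(25,b-6,0)])/1e3
def f(p): return np.r_[(proj("top",place(p,TA(40)))-A).ravel(),(proj("top",place(p,TG(p[3]*1e3)))-G).ravel(),(proj("side",place(p,TS(p[3]*1e3)))-S).ravel()]
r=least_squares(f,[.5,-.2,-.4,-.036],x_scale=.01,loss='soft_l1')
print("tray",r.x.round(4),np.rad2deg(r.x[2]));print(r.fun.reshape(-1,2).round(1).tolist())
gp=place(r.x,[[0,r.x[3],.062]])[0];print("grip",gp)
B=(np.array([(433,350),(735,330),(740,490),(436,507)])-[400,300])/3.3+[55,120]
TB=np.array([(-105,55,100),(105,55,100),(105,-55,100),(-105,-55,100)])/1e3
# image right = -y world
g=lambda p:(proj("top",place(p,TB))-B).ravel()
r2=least_squares(g,[.5,.3,-1.57],x_scale=.01);print("box",r2.x,np.rad2deg(r2.x[2]),r2.fun.round(1))
s=status.state();Rt=R.from_quat(s['tcp_rot']);print(Rt.as_matrix().round(3))
E
```

```text
tray [ 0.4874 -0.2296 -0.3786 -0.0363] -21.69296670865847
[[0.3, -1.3], [0.2, 0.5], [2.2, -0.5], [1.7, 0.2], [0.1, 0.3], [-0.2, -0.3], [-0.3, 0.4], [-0.7, 0.6], [0.6, -1.6], [1.0, -0.9], [0.6, -0.5], [0.4, -1.2], [-1.1, -0.4], [-0.9, -1.1], [1.5, -1.9], [-1.0, -1.0], [0.6, -0.7], [-0.8, -1.5], [0.3, -0.9], [-0.9, 0.5], [-1.8, 0.8]]
grip [ 0.47395065 -0.263305    0.062     ]
box [ 0.47783701  0.22768196 -1.4967921 ] -85.75987022973796 [ 0.  -0.5  0.  -0.6  0.2  0.5 -0.2  0.6]
[[ 0.958  0.287 -0.   ]
 [ 0.287 -0.958  0.002]
 [ 0.    -0.002 -1.   ]]
```

Call:
{"method": "play_rows", "body": {
  "deltas": [
    [12.62,-5.38,2.5,0,0,-23.6,-1],
    [12.62,-5.38,2.5,0,0,-23.6,-1],
    [12.62,-5.38,2.5,0,0,-23.6,-1],
    [12.62,-5.38,2.5,0,0,-23.6,-1],
    [12.62,-5.38,2.5,0,0,-23.6,-1],
    [12.62,-5.38,2.5,0,0,-23.6,-1],
    [12.62,-5.38,2.5,0,0,-23.6,-1],
    [12.62,-5.38,2.5,0,0,-23.6,-1],
    [12.62,-5.38,2.5,0,0,-23.6,-1],
    [12.62,-5.38,2.5,0,0,-23.6,-1],
    [12.62,-5.38,2.5,0,0,-23.6,-1],
    [12.62,-5.38,2.5,0,0,-23.6,-1]
  ],
  "squeeze": 60
}}

```text
time: 1.6
position: [0.4739, -0.2635, 0.1745]
tcp_rot: [0.293, 0.956, 0.0, -0.001]
wrist_force: [-0.2, 0.1, -1.2]
opening: 1.001
grasp_force: 0.0
```

Call:
{"method": "play_rows", "body": {
  "deltas": [
    [0,0,0,0,0,-2.5,-1],
    [0,0,0,0,0,-2.5,-1],
    [0,0,0,0,0,-2.5,-1],
    [0,0,0,0,0,-2.5,-1]
  ]
}}

```text
time: 2.1
position: [0.474, -0.2636, 0.1748]
tcp_rot: [0.169, 0.986, 0.0, -0.0]
wrist_force: [1.1, 0.2, 0.7]
opening: 0.997
grasp_force: 0.0
```

Run:
```python
from h import *
t=cams.get_image("top")[:,:,::-1];s=cams.get_image("side")[:,:,::-1]
c=lambda im,x,y,w,h,f:cv2.resize(im[y:y+h,x:x+w],None,fx=f,fy=f,interpolation=cv2.INTER_CUBIC)
cv2.imwrite("pics/c1.png",np.hstack([c(t,270,105,100,110,4),c(s,240,170,100,110,4)]))
```

```text
(no output)
```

View pics/c1.png

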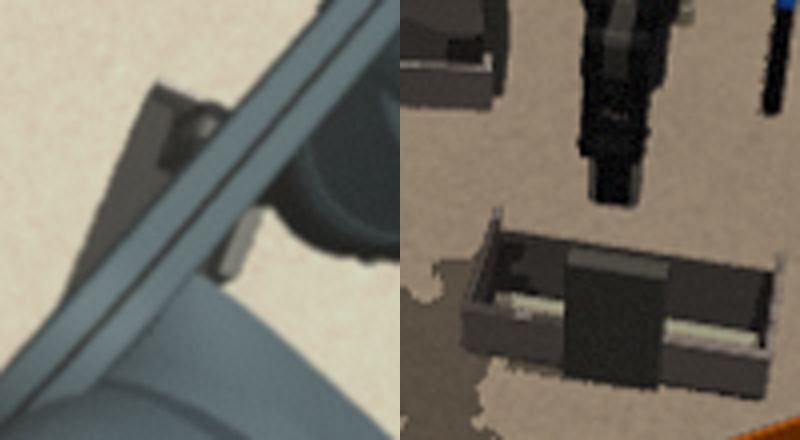

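Call:
{"method": "play_rows", "body": {
  "deltas": [
    [0,0,1.5,0,0,0.36,-1],
    [0,0,2.8,0,0,0.36,-1],
    [0,0,3.5,0,0,0.36,-1],
    [0,0,3.76,0,0,0.36,-1],
    [0,0,3.76,0,0,0.36,-1],
    [0,0,3.76,0,0,0.36,0],
    [0,0,3.76,0,0,0.36,0.4],
    [0,0,3.76,0,0,0.36,0.6],
    [0,0,3.76,0,0,0.36,0.7],
    [0,0,3.76,0,0,0.36,0.8],
    [0,0,3.76,0,0,0.36,0.9],
    [0,0,3.76,0,0,0.36,1]
  ],
  "squeeze": 80
}}

```text
time: 3.7
position: [0.4744, -0.2638, 0.0626]
tcp_rot: [0.187, 0.982, -0.0, 0.0]
wrist_force: [0.3, 1.6, 6.3]
opening: 0.132
grasp_force: 78.9
```

Call:
{"method": "play_rows", "body": {
  "deltas": [
    [0,0,0,0,0,0,1],
    [0,0,0,0,0,0,1],
    [0,0,0,0,0,0,1],
    [0,0,0,0,0,0,1]
  ],
  "squeeze": 80
}}

```text
time: 4.2
position: [0.4744, -0.2638, 0.0626]
tcp_rot: [0.187, 0.982, -0.0, 0.0]
wrist_force: [0.3, 1.4, 5.8]
opening: 0.131
grasp_force: 78.9
```

Call:
{"method": "play_rows", "body": {
  "deltas": [
    [0,0,-0.2,0,0,0,1],
    [0,0,-0.6,0,0,0,1],
    [0,0,-1.3,0,0,0,1],
    [0,0,-2.1,0,0,0,1],
    [0,0,-3.0,0,0,0,1],
    [0,0,-3.9,0,0,0,1],
    [0,0,-4.7,0,0,0,1],
    [0,0,-5.4,0,0,0,1],
    [0,0,-5.9,0,0,0,1],
    [0,0,-6.1,0,0,0,1],
    [0,0,-6.2,0,0,0,1],
    [0,0,-6.2,0,0,0,1]
  ]
}}

```text
time: 5.7
position: [0.4739, -0.2636, 0.2477]
tcp_rot: [0.187, 0.982, 0.0, -0.0]
wrist_force: [-0.1, 0.3, -4.6]
opening: 0.129
grasp_force: 77.9
```

Run:
```python
from h import *
s=cams.get_image("side")[:,:,::-1]
c=lambda im,x,y,w,h,f:cv2.resize(im[y:y+h,x:x+w],None,fx=f,fy=f,interpolation=cv2.INTER_CUBIC)
cv2.imwrite("pics/c2.png",c(s,200,90,170,150,4))
```

```text
(no output)
```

View pics/c2.png

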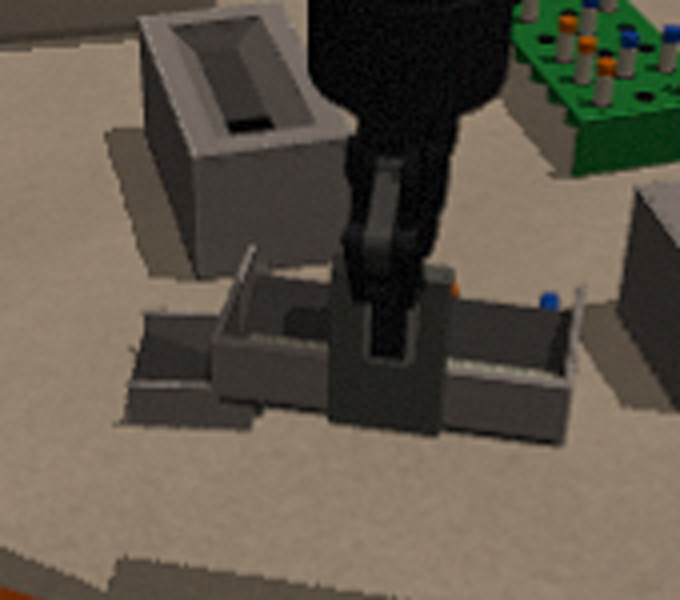

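Call:
{"method": "play_rows", "body": {
  "deltas": [
    [0.1,0.16,0,0,0,0.12,1],
    [0.4,0.63,0,0,0,0.5,1],
    [0.9,1.42,0,0,0,1.1,1],
    [1.5,2.37,0,0,0,1.82,1],
    [2.15,3.39,0,0,0,2.6,1],
    [2.8,4.42,0,0,0,3.4,1],
    [3.4,5.36,0,0,0,4.13,1],
    [3.9,6.15,0,0,0,4.74,1],
    [4.2,6.62,0,0,0,5.1,1],
    [4.35,6.86,0,0,0,5.29,1],
    [4.4,6.94,0,0,0,5.35,1],
    [4.4,6.94,0,0,0,5.35,1]
  ]
}}

```text
time: 7.25
position: [0.4279, -0.0215, 0.2481]
tcp_rot: [0.451, 0.892, -0.0, -0.0]
wrist_force: [-0.1, 0.4, -3.7]
opening: 0.127
grasp_force: 78.1
```

```bash
cat >> h.py <<'E'
def delta(pos,yang,a=0):
    """units to TCP pos, tool y at yang deg, tilted a deg (lip dips)"""
    s=status.state();C=R.from_quat(s['tcp_rot']);c,n=np.cos(np.radians(yang)),np.sin(np.radians(yang))
    y=np.array([c,n,0]);z=np.array([0,0,-1.]);x=np.cross(y,z)
    T=R.from_matrix(np.c_[x,y,z])
    tx=np.array([n,-c,0])  # tray x
    T=R.from_rotvec(-np.radians(a)*tx)*T
    return np.r_[C.inv().apply(np.array(pos)-s['position'])/.03,np.degrees((C.inv()*T).as_rotvec())/6].round(2)
E
python3 -c "
from h import *
print(delta([.3823,.2206,.235],4.24))"
```

```text
[ 7.4   3.56  0.44 -0.    0.    5.35]
```

Call:
{"method": "play_rows", "body": {
  "deltas": [
    [0.17,0.08,0,0,0,0.12,1],
    [0.67,0.32,0,0,0,0.5,1],
    [1.5,0.72,0,0,0,1.1,1],
    [2.5,1.2,0.1,0,0,1.82,1],
    [3.6,1.73,0.2,0,0,2.6,1],
    [4.7,2.26,0.3,0,0,3.4,1],
    [5.7,2.74,0.4,0,0,4.13,1],
    [6.5,3.13,0.44,0,0,4.74,1],
    [7.0,3.37,0.44,0,0,5.1,1],
    [7.3,3.51,0.44,0,0,5.29,1],
    [7.4,3.56,0.44,0,0,5.35,1],
    [7.4,3.56,0.44,0,0,5.35,1]
  ]
}}

```text
time: 8.75
position: [0.3825, 0.2205, 0.2349]
tcp_rot: [0.681, 0.733, -0.0, -0.0]
wrist_force: [-0.2, 0.8, -3.4]
opening: 0.128
grasp_force: 78.0
```

Run:
```python
from h import *
t=cams.get_image("top")[:,:,::-1];s=cams.get_image("side")[:,:,::-1]
c=lambda im,x,y,w,h,f:cv2.resize(im[y:y+h,x:x+w],None,fx=f,fy=f,interpolation=cv2.INTER_CUBIC)
cv2.imwrite("pics/c3.png",np.hstack([c(t,45,90,130,150,3),c(s,190,50,130,150,3)]))
print(status.state()['q'].round(2))
for a in(0,18,36,40):
    ar=np.radians(a);L=np.array([-.020,.135]);u=L[0]-(.076*np.cos(ar)-.0434*np.sin(ar));z=L[1]+.076*np.sin(ar)+.0434*np.cos(ar)
    print(a,delta([.4778+u*.997,.2277+u*.074,z],4.24,a))
```

```text
[ 0.27  0.07  1.8  -0.    1.27  0.2 ]
0 [ 0.02 -0.02  1.89 -0.    0.   -0.01]
18 [ 0.02  0.55  1.17  3.    0.   -0.01]
36 [ 0.02  1.32  0.67  6.   -0.   -0.01]
40 [ 0.02  1.5   0.6   6.67 -0.   -0.01]
```

View pics/c3.png

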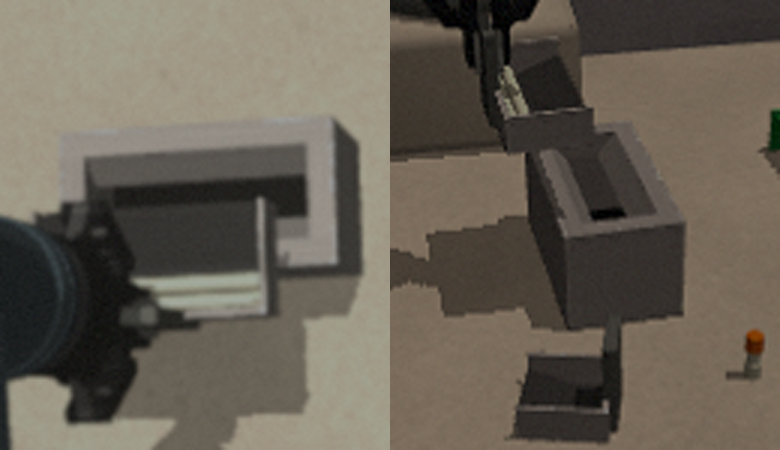

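Call:
{"method": "play_rows", "body": {
  "deltas": [
    [0,0,0.2,0,0,0,1],
    [0,0,0.7,0,0,0,1],
    [0,0,1.2,0,0,0,1],
    [0,0,1.6,0,0,0,1],
    [0,0,1.85,0,0,0,1],
    [0,0,1.89,0,0,0,1],
    [0,0,1.89,0,0,0,1]
  ]
}}

```text
time: 9.72
position: [0.3828, 0.2206, 0.1786]
tcp_rot: [0.681, 0.733, 0.0, 0.0]
wrist_force: [-0.3, -0.6, -5.0]
opening: 0.128
grasp_force: 78.1
```

Run:
```python
from h import *
s=status.state();C=R.from_quat(s['tcp_rot']).as_matrix();y=C[:,1];p=s['position']
o=p-[0,0,.062]+.036*y;x=np.array([y[1],-y[0],0])
# predicted at z of the picture c3 (TCP z .2349)
o3=o.copy();o3[2]=.2349-.062
print((proj("top",[o3+.079*x+.040*y+[0,0,.034],o3+.079*x-.036*y+[0,0,.034]])-[45,90])*3, s['position'])
for a in(10,18,24,30,36,40):
    ar=np.radians(a);L=np.array([-.020,.135]);u=L[0]-(.076*np.cos(ar)-.0434*np.sin(ar));z=L[1]+.076*np.sin(ar)+.0434*np.cos(ar)
    print(a,delta([.4778+u*.997,.2277+u*.074,z],4.24,a))
```

```text
[[263.29895372 195.23622767]
 [267.06198047 312.89355759]] [0.38283592 0.22062113 0.1785842 ]
10 [ 0.    0.26 -0.41  1.67 -0.   -0.  ]
18 [ 0.    0.55 -0.71  3.01 -0.   -0.  ]
24 [ 0.    0.78 -0.9   4.01 -0.   -0.  ]
30 [ 0.    1.04 -1.07  5.01 -0.   -0.  ]
36 [ 0.    1.31 -1.21  6.01 -0.   -0.  ]
40 [ 0.    1.5  -1.28  6.67 -0.   -0.  ]
```

Call:
{"method": "play_rows", "body": {
  "deltas": [
    [0,0.05,-0.08,0.3,0,0,1],
    [0,0.13,-0.2,0.84,0,0,1],
    [0,0.26,-0.41,1.67,0,0,1],
    [0,0.4,-0.57,2.34,0,0,1],
    [0,0.55,-0.71,3.01,0,0,1],
    [0,0.66,-0.81,3.5,0,0,1],
    [0,0.78,-0.9,4.01,0,0,1],
    [0,0.91,-0.99,4.5,0,0,1],
    [0,1.04,-1.07,5.01,0,0,1],
    [0,1.17,-1.14,5.5,0,0,1],
    [0,1.31,-1.21,6.01,0,0,1],
    [0,1.5,-1.28,6.67,0,0,1]
  ]
}}

```text
time: 11.22
position: [0.4286, 0.2241, 0.2174]
tcp_rot: [0.64, 0.689, -0.25, -0.232]
wrist_force: [0.6, 0.3, -3.1]
opening: 0.132
grasp_force: 78.3
```

Call:
{"method": "play_rows", "body": {
  "deltas": [
    [0,0,0,0,0,0,1],
    [0,0,0,0,0,0,1],
    [0,0,0,0,0,0,1],
    [0,0,0,0,0,0,1],
    [0,0,0,0,0,0,1],
    [0,0,0,0,0,0,1]
  ]
}}

```text
time: 11.98
position: [0.4274, 0.2239, 0.2168]
tcp_rot: [0.64, 0.688, -0.251, -0.233]
wrist_force: [0.0, -0.8, -2.5]
opening: 0.132
grasp_force: 78.6
```

Run:
```python
from h import *
t=cams.get_image("top")[:,:,::-1];s=cams.get_image("side")[:,:,::-1]
c=lambda im,x,y,w,h,f:cv2.resize(im[y:y+h,x:x+w],None,fx=f,fy=f,interpolation=cv2.INTER_CUBIC)
cv2.imwrite("pics/c4.png",np.hstack([c(t,45,90,130,150,3),c(s,190,50,130,150,3)]))
# lift and tilt back level
print(delta([.3828,.2206,.235],4.24,0))
```

```text
[ 0.   -1.53  0.49 -6.67 -0.   -0.  ]
```

View pics/c4.png

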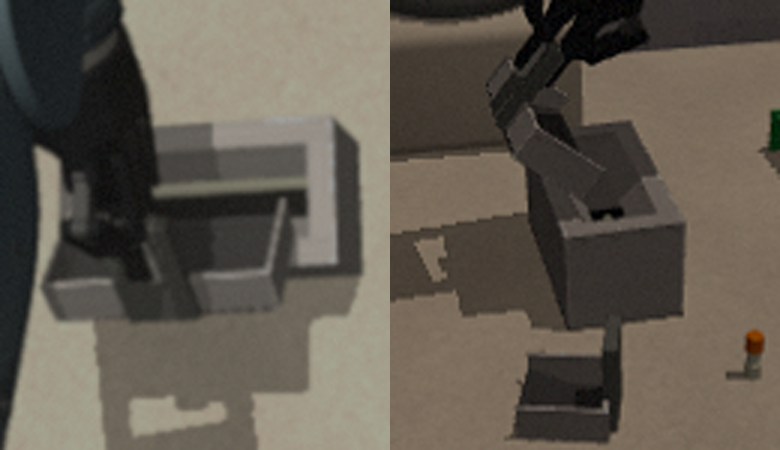

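Call:
{"method": "play_rows", "body": {
  "deltas": [
    [0,-0.1,0.03,-0.4,0,0,1],
    [0,-0.25,0.08,-1.1,0,0,1],
    [0,-0.45,0.14,-2,0,0,1],
    [0,-0.65,0.2,-2.9,0,0,1],
    [0,-0.86,0.27,-3.8,0,0,1],
    [0,-1.06,0.34,-4.7,0,0,1],
    [0,-1.26,0.4,-5.6,0,0,1],
    [0,-1.42,0.45,-6.2,0,0,1],
    [0,-1.53,0.49,-6.67,0,0,1],
    [0,-1.53,0.49,-6.67,0,0,1]
  ]
}}

```text
time: 13.32
position: [0.3815, 0.2205, 0.2352]
tcp_rot: [0.68, 0.733, -0.0, -0.0]
wrist_force: [0.3, -1.3, -3.4]
opening: 0.126
grasp_force: 78.6
```

```bash
python3 -c "
from h import *
print(status.state()['position'],delta([.4279,-.0215,.248],36.3),delta([.40,-.02,.248],36.3))"
```

```text
[0.38146033 0.22050571 0.23523783] [-8.16  0.95 -0.43 -0.01 -0.   -5.34] [-8.04  0.02 -0.43 -0.01 -0.   -5.34]
```

Move half way back, then look at the box and tray.

Call:
{"method": "play_rows", "body": {
  "deltas": [
    [-0.2,0.02,-0.1,0,0,-0.12,1],
    [-0.75,0.09,-0.2,0,0,-0.5,1],
    [-1.7,0.2,-0.43,0,0,-1.1,1],
    [-2.8,0.33,-0.43,0,0,-1.82,1],
    [-4.0,0.47,-0.43,0,0,-2.6,1],
    [-5.2,0.6,-0.43,0,0,-3.4,1],
    [-6.3,0.73,-0.43,0,0,-4.13,1],
    [-7.2,0.84,-0.43,0,0,-4.74,1],
    [-7.8,0.91,-0.43,0,0,-5.1,1],
    [-8.16,0.95,-0.43,0,0,-5.34,1],
    [-8.16,0.95,-0.43,0,0,-5.34,1]
  ]
}}

```text
time: 14.7
position: [0.4298, -0.0227, 0.2477]
tcp_rot: [0.453, 0.892, -0.0, -0.001]
wrist_force: [-1.4, -0.9, -2.9]
opening: 0.128
grasp_force: 78.6
```

Run:
```python
from h import *
t=cams.get_image("top")[:,:,::-1];s=cams.get_image("side")[:,:,::-1]
c=lambda im,x,y,w,h,f:cv2.resize(im[y:y+h,x:x+w],None,fx=f,fy=f,interpolation=cv2.INTER_CUBIC)
cv2.imwrite("pics/c5.png",np.hstack([c(t,45,100,130,180,3),c(s,200,60,130,180,3)]))
print(delta([.474,-.2635,.248],68.4))
```

```text
[-7.39 -3.56 -0.02 -0.   -0.01 -5.37]
```

View pics/c5.png

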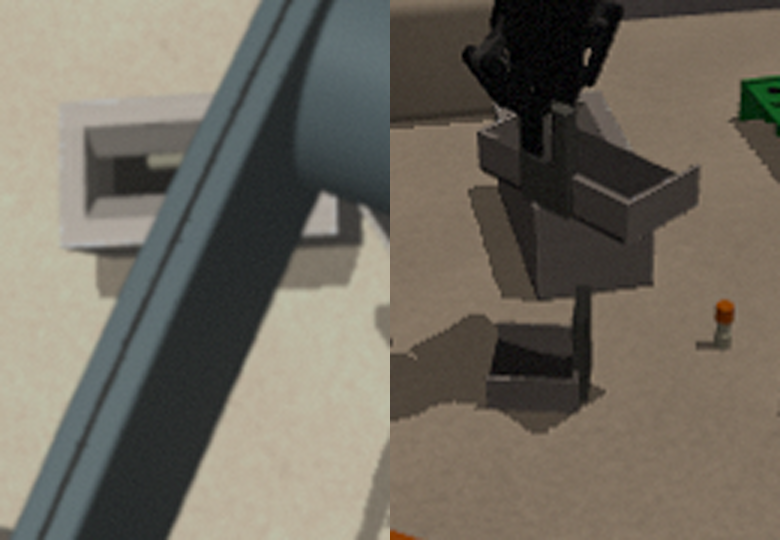

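Call:
{"method": "play_rows", "body": {
  "deltas": [
    [-0.17,-0.08,0,0,0,-0.12,1],
    [-0.67,-0.32,0,0,0,-0.5,1],
    [-1.5,-0.72,0,0,0,-1.1,1],
    [-2.5,-1.2,0,0,0,-1.82,1],
    [-3.6,-1.73,0,0,0,-2.6,1],
    [-4.7,-2.26,0,0,0,-3.4,1],
    [-5.7,-2.74,0,0,0,-4.13,1],
    [-6.5,-3.13,0,0,0,-4.74,1],
    [-7.0,-3.37,0,0,0,-5.1,1],
    [-7.3,-3.51,0,0,0,-5.3,1],
    [-7.39,-3.56,0,0,0,-5.37,1],
    [-7.39,-3.56,0,0,0,-5.37,1]
  ]
}}

```text
time: 16.3
position: [0.4743, -0.2629, 0.2478]
tcp_rot: [0.187, 0.982, 0.0, -0.0]
wrist_force: [-0.3, 0.1, -2.8]
opening: 0.13
grasp_force: 78.7
```

Run:
```python
from h import *
t=cams.get_image("top")[:,:,::-1];s=cams.get_image("side")[:,:,::-1]
c=lambda im,x,y,w,h,f:cv2.resize(im[y:y+h,x:x+w],None,fx=f,fy=f,interpolation=cv2.INTER_CUBIC)
a=c(t,60,122,110,66,4);a=np.clip(a*1.6,0,255).astype(np.uint8)
b=c(s,230,85,65,75,4);b=np.clip(b*1.6,0,255).astype(np.uint8)
d=c(s,215,100,130,75,3.3)
o=np.zeros((600,800,3),np.uint8)
for i,(x,y) in zip((a,b,d),((0,0),(450,0),(0,310))): o[y:y+i.shape[0],x:x+i.shape[1]]=i
cv2.imwrite("pics/c6.png",o)
print(delta([.474,-.2635,.0635],68.4))
# expected pixels of rod ends in crop a for bottom (z~.010) and on slot (z~.082), at u=0
yaw=-1.4968
for z in(.01,.03,.082):
  for v in(-.03,0.,.03):
    P=place([.4778,.2277,yaw],[[-.07,v,z],[.07,v,z]]);print(z,v,((proj("top",P)-[60,122])*4).round().tolist())
```

```text
[-0.   -0.03  6.15  0.   -0.    0.02]
0.01 -0.03 [[139.0, 214.0], [365.0, 201.0]]
0.01 0.0 [[138.0, 165.0], [363.0, 151.0]]
0.01 0.03 [[137.0, 116.0], [362.0, 102.0]]
0.03 -0.03 [[128.0, 210.0], [357.0, 197.0]]
0.03 0.0 [[126.0, 160.0], [356.0, 147.0]]
0.03 0.03 [[125.0, 111.0], [354.0, 97.0]]
0.082 -0.03 [[94.0, 200.0], [336.0, 186.0]]
0.082 0.0 [[93.0, 148.0], [334.0, 133.0]]
0.082 0.03 [[92.0, 96.0], [333.0, 81.0]]
```

View pics/c6.png

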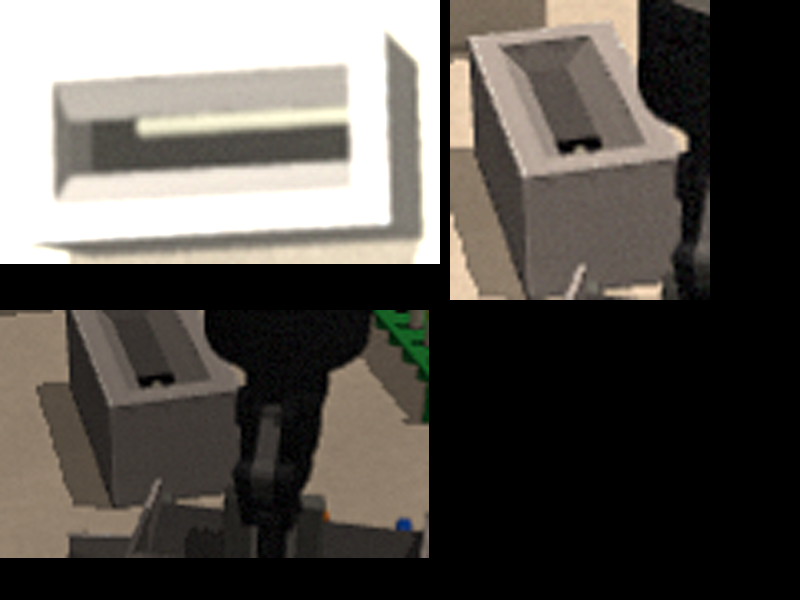

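Call:
{"method": "play_rows", "body": {
  "deltas": [
    [0,0,0.3,0,0,0,1],
    [0,0,1.1,0,0,0,1],
    [0,0,2.1,0,0,0,1],
    [0,0,3.1,0,0,0,1],
    [0,0,4.1,0,0,0,1],
    [0,0,5.0,0,0,0,1],
    [0,0,5.6,0,0,0,1],
    [0,0,5.9,0,0,0,1],
    [0,0,6.05,0,0,0,1],
    [0,0,6.13,0,0,0,1],
    [0,0,6.17,0,0,0,1],
    [0,0,6.17,0,0,0,1]
  ]
}}

```text
time: 17.9
position: [0.4746, -0.2636, 0.0632]
tcp_rot: [0.187, 0.982, -0.0, 0.0]
wrist_force: [-0.4, -0.3, -3.2]
opening: 0.132
grasp_force: 78.7
```

Call:
{"method": "play_rows", "body": {
  "deltas": [
    [0,0,0.03,0,0,0,1],
    [0,0,0.03,0,0,0,1],
    [0,0,0.03,0,0,0,0.7],
    [0,0,0.03,0,0,0,0.4],
    [0,0,0.03,0,0,0,0],
    [0,0,0.03,0,0,0,-0.5],
    [0,0,0.03,0,0,0,-0.5],
    [0,0,0.03,0,0,0,-0.5],
    [0,0,-0.5,0,0,0,-0.5],
    [0,0,-1.5,0,0,0,-0.5],
    [0,0,-3,0,0,0,-0.5],
    [0,0,-4.5,0,0,0,-0.5]
  ]
}}

```text
time: 19.4
position: [0.4743, -0.2633, 0.2002]
tcp_rot: [0.187, 0.982, -0.0, 0.0]
wrist_force: [1.3, -0.7, -0.3]
opening: 0.75
grasp_force: 0.0
```

Call:
{"method": "play_rows", "body": {
  "deltas": [
    [-1,-2,-1.5,0,0,0,-0.5],
    [-1,-4,-1.5,0,0,0,-0.5],
    [-1,-6,-1.5,0,0,0,-0.5],
    [-1,-6,-1.5,0,0,0,-0.5],
    [-1,-6,-1.5,0,0,0,-0.5],
    [-1,-6,-1.5,0,0,0,-0.5]
  ]
}}

```text
time: 20.15
position: [0.4368, -0.4402, 0.2431]
tcp_rot: [0.186, 0.983, 0.0, 0.0]
wrist_force: [-0.4, -0.0, 0.7]
opening: 0.754
grasp_force: 0.0
```

Run:
```python
from h import *
t=cams.get_image("top")[:,:,::-1];s=cams.get_image("side")[:,:,::-1]
c=lambda im,x,y,w,h,f:cv2.resize(im[y:y+h,x:x+w],None,fx=f,fy=f,interpolation=cv2.INTER_CUBIC)
a=np.clip(c(t,60,122,110,66,4)*1.6,0,255).astype(np.uint8)
o=np.zeros((600,800,3),np.uint8)
for i,(x,y) in zip((a,c(t,270,105,100,110,3),c(s,205,80,170,200,1.9)),((0,0),(0,270),(450,0))): o[y:y+i.shape[0],x:x+i.shape[1]]=i
cv2.imwrite("pics/c7.png",o)
```

```text
(no output)
```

View pics/c7.png

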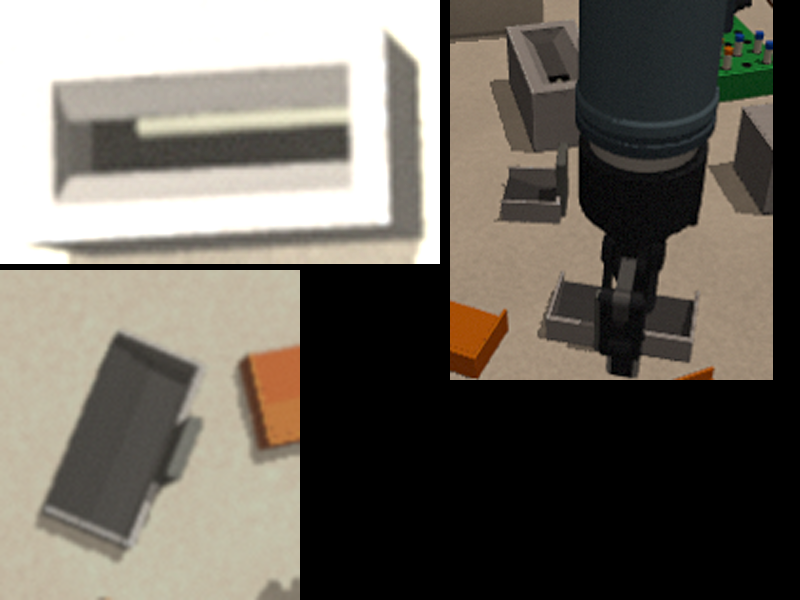

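The tray is standing upright and empty. One rod lies on the box floor, and the other is in neither view on the bench or in the tray, so it must be under the box's rim.

```bash
python3 -c "
from station import job
print(job.close_job())"
```

```text
the job is handed in; nothing more can be done
None
```

I tipped the rods into the slotted box, stood the emptied tray back upright on the bench and let go, and handed the job in at about 20 s; no verdict came back. One rod shows on the box floor, and I infer the other is hidden under the box's rim, since it is not in the tray or on the part of the bench I could see.

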